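# Sweep the cucumber slices off the prep board into the pan

### The arm

A 6-joint arm with a two-finger parallel gripper is mounted at the origin on the work surface. World frame = base frame: x ahead of the robot, y to its left, z up, the work surface at z = 0. Lengths are in mm, angles in rad, forces in N, time in s.
With the tool pointing down it reaches from about 300 to 775 mm from the base axis. Payload 14.6 kg.
Tool frame: the origin (TCP) lies at the very end of the fingers, on their centre line; the grasp point (between the pads) lies 19 mm behind it; z points along the fingers, y is the line along which they close (so a half turn about z gives the same grasp; the last joint's range is limited). The gripper opens to 94 mm and grips with 3 to 60 N. Pads are 16 mm wide; open, the fingers measure 119 mm over their backs; the gripper's body (75 mm by 177 mm) begins 78 mm behind the grasp point.
Start: joints at [1.195, 0.3, 1.521, -0, 1.321, -0.067], TCP at [167.151, 523.975, 205.446] pointing down, gripper open.
Joint ranges: [-3.03, 3.03], [-0.79, 2.21], [0.23, 2.52], [-1.04, 4.18], [0, 3.07], [-2.55, 2.55]. Speed limits (rad/s): [2.22, 2.22, 2.57, 3.14, 3.14, 3.14].

### API

Orientations are given as [roll, pitch, yaw] about the fixed x, y, z axes, in that order (R = Rz(yaw) Ry(pitch) Rx(roll)).
In Python, from cell import read_state, viewer, manip, models gives the robot as it stands.
- The arm moves only by the tool carry_out, never from a script. Its argument "deltas" is a list of rows, each an object with "dp": the shift along the tool's x, y, z in mm, a list of three; "roll": the turn about the tool's z in degrees; "gripper": the opening, from -1 (shut) to 1 (fully open), so that 0 is half open. In form: [{"dp": [tx, ty, tz], "roll": roll, "gripper": gripper}, ...]. A call has 1 to 12 rows; each row is the pose to reach, as a shift and turn from the pose commanded when the call began, along the tool's axes at that moment; what a row does not reach only later rows make up. A row lasts 1/12 s, in which the tool goes at most 41.7 mm and 7.16 degrees, less where a joint would pass 70% of its speed; a pose out of reach is approached as far as the arm can. A call with a gripper value outside its range is refused whole. The fingers move at their own pace and stop on an object; "newtons" is the grip in N (left out, the last holds). Time passes only in rows, so rows that repeat a pose let the fingers close. It gives the time, the measured TCP pose, the force, the opening and the grip force at its end, in the units of the state.
- read_state(): the state, without advancing time (a new reading comes with each control period).
- viewer.camera(name): name is "scene" or "top" or "wrist"; returns the picture (384x512x3 uint8, red, green, blue); there is no depth.
- viewer.camera_params(name): a dict with "fovy" (degrees; the focal length in pixels is half the picture's height over the tangent of half this angle, whatever the lens; pixels are square), "cx", "cy" (the principal point, pixels), "eye" and "attitude" of the camera in the world; the wrist camera has in their place "T_tool_cam" (4x4, takes a point from camera to tool coordinates, whose origin is the TCP and whose axes are the flange's). Camera axes: x right, y up, looking along -z (the intrinsics and any distortion apply to the point x, -y, -z); pixel columns grow to the right and rows downward; lengths in mm; the calibration is good to about 2 mm. A picture is of the moment at which its call begins: read the wrist's pose just before it. camera_params takes no time and is no camera call.
- manip.sign_off(): hands the job in; it is judged then, once.
Trained networks look in the newest picture that a camera, given by its name, has taken for a name from the list of things; names that differ only in an ending like _2 or _b are one class to them, and where a whole thing is asked for, a point or a joint stands for the part that bears it (a point fixed in the world has none). Each returns a list of dicts, best first, with "p" (0 to 1); they miss things now and then, are a little off and sometimes report something else, mostly with a low value. They report only what shows in the picture. A call takes as long as a camera call.
- models.cut_out(camera, label): "region" (384x512 bool, what is visible of it) and "box" ([left, top, right, bottom] in pixels, round what is visible of it).
The state is a dict: "clock": time; "joints": joint angles; "qd": joint speeds; "effort": joint torques, N m; "eef_pos": TCP position; "eef_rot": TCP orientation; "wrist_force": force on the tool from outside, world axes, zero at the start; "moment": the same for the moment, N m; "finger_gap": finger opening in mm; "finger_force": force on a finger pad.
Only numpy, scipy, OpenCV 4.12 (cv2) and the standard library are available. Lean on these libraries where they do the work, as an engineer would, in place of code of your own. Each camera call takes 0.05 s, during which the arm holds its last target. There are 200 camera calls.

### The job

Clear the prep board: with the fingers as a brush, sweep all four cucumber slices across the board and through its opening, so that they drop into the steel pan below. Only push them along the board, never pinch, lift or squash them, and leave everything else on the board standing or lying where it is, including the little jam jar among the slices.

Things in the scene. Friction and masses are not known exactly. Their poses are not given: they have to be found in the camera images.
- board: Fixed beech prep board, 330 mm (its x) by 600 mm (its y), on bearers; its flat top is 66 mm above the table. Origin: centre of the underside, on the table; z up. At its -y end (the robot's right) a rectangular opening goes through it. It does not move.
- opening (a point): Centre of the opening, level with the board's top surface; axes as the board's. The opening is 240 mm along x by 135 mm along y, with square edges in a 22 mm thick board; the edge nearest the slices lies 67.5 mm in +y from this point. A shallow steel pan is fixed under it, slightly larger than the opening; its floor is 61 mm below this point.
- slice0: One of four equal thick cucumber slices: disc 42 mm across, 15 mm thick, about 20 g, lying flat on the board, free to slide. Origin: centre of its underside; z up. It starts within 105 mm of the board's long centre line, at least 15 mm short of the opening's near edge.
- slice1: One of four equal thick cucumber slices: disc 42 mm across, 15 mm thick, about 20 g, lying flat on the board, free to slide. Origin: centre of its underside; z up. It starts within 105 mm of the board's long centre line, at least 15 mm short of the opening's near edge.
- slice2: One of four equal thick cucumber slices: disc 42 mm across, 15 mm thick, about 20 g, lying flat on the board, free to slide. Origin: centre of its underside; z up. It starts within 105 mm of the board's long centre line, at least 15 mm short of the opening's near edge.
- slice3: One of four equal thick cucumber slices: disc 42 mm across, 15 mm thick, about 20 g, lying flat on the board, free to slide. Origin: centre of its underside; z up. It starts within 105 mm of the board's long centre line, at least 15 mm short of the opening's near edge.
- mini_jar: Small closed jar of jam, 48 mm across, 52 mm high, 90 g, standing in the middle of the board among the slices; one slice starts behind it as seen from the opening. Origin: centre of its underside. To be left alone.
- cucumber_end: Uncut end of the cucumber, 120 mm long (its x), 42 mm thick, lying across the board beyond the slices, away from the opening. Origin: middle of its underside. To be left alone.
- knife: Small knife, 210 mm long (its x), handle 105 mm long, 20 mm wide, 14 mm thick, lying across the board's +y end. Origin: where handle and blade meet, at the underside. To be left alone.
- salt_shaker: Small salt shaker, 36 mm across, 65 mm high, 90 g, standing beyond the slices near the board's +x, +y corner. Origin: centre of its underside. To be left alone.

How it is judged (in metres and radians):
At the end, for the whole second after the job is handed in: All four slices are at rest in the pan: inside the opening's outline and at least 20 mm below the board's top; the little jar, cucumber end, knife and salt shaker are within 20 mm of where they started (x of slice0 in the frame of opening between -0.122 and 0.122 m and y of slice0 in the frame of opening between -0.072 and 0.072 m and z of each of slice0, slice1, slice2, slice3 in the frame of opening below -0.02 m and x of slice1 in the frame of opening between -0.122 and 0.122 m and y of slice1 in the frame of opening between -0.072 and 0.072 m and x of slice2 in the frame of opening between -0.122 and 0.122 m and y of slice2 in the frame of opening between -0.072 and 0.072 m and x of slice3 in the frame of opening between -0.122 and 0.122 m and y of slice3 in the frame of opening between -0.072 and 0.072 m and linear speed of each of slice0, slice1, slice2, slice3 below 0.03 m/s and distance of each of mini_jar, cucumber_end, knife, salt_shaker from where it was at the start of the episode below 0.02 m); the robot touches nothing.
It fails at once if a slice is lifted: its underside's centre comes more than 35 mm above the board's top (z of any of slice0, slice1, slice2, slice3 in the frame of opening above 0.035 m).
It fails at once if a slice is pinched or squashed: the fingers press on it with more than 15 N (contact force between the fingers and slice0 above 15 N or contact force between the fingers and slice1 above 15 N or contact force between the fingers and slice2 above 15 N or contact force between the fingers and slice3 above 15 N).
It fails at once if the little jar, the cucumber end, the knife or the salt shaker is moved by more than 20 mm (distance of any of mini_jar, cucumber_end, knife, salt_shaker from where it was at the start of the episode above 0.02 m).
It fails at once if the little jar or the salt shaker is tipped (more than 0.5 rad) (angle between any of mini_jar, salt_shaker's own z axis and vertical above 0.5 rad).
It also fails if it takes over 61 s, if anything falls off the work surface, if the arm or the gripper's body presses on something with over 40 N, if the wrist force passes 120 N, or if a joint passes its speed limit or range.

## Working session

There is one attempt and no reset: what is moved stays moved. The work goes in short steps, Python scripts to look and compute and a tool call to move; the robot and the scene stay as the last step left them, time stands still between calls to the robot, and variables do not carry over. Pictures are saved under pics/ and viewed, at most 10 in all, crops included, and the job is handed in when it is done.

Besides the shell and the picture viewer there is one more tool, called after "Call:" as name([rows], argument=value, ...), one row to a line, values as JSON. carry_out: Moves the arm, as the interface text tells. Its arguments: {"type":"object","properties":{"deltas":{"type":"array"},"newtons":{"type":"number"}},"required":["deltas"]}

```bash
mkdir -p pics; cat > h.py <<'E'
import numpy as np, cv2
from cell import read_state, viewer, manip, models
from scipy.spatial.transform import Rotation as R
def ray(cam,u,v):
    p=viewer.camera_params(cam); f=192/np.tan(np.radians(p['fovy']/2))
    d=np.array([(u-p['cx'])/f,-(v-p['cy'])/f,-1.])
    A=np.array(p['attitude'],float)
    M=A if A.shape==(3,3) else (R.from_euler('xyz',A).as_matrix() if A.size==3 else None)
    return np.array(p['eye']),M@d
def at(cam,u,v,z):
    e,d=ray(cam,u,v); return e+d*(z-e[2])/d[2]
E
python3 - <<'E'
from h import *
print(viewer.camera_params('top')); print(viewer.camera_params('wrist')); print(read_state())
im=viewer.camera('top'); cv2.imwrite('pics/top0.png',im[:,:,::-1])
for n,z in [('slice0',81),('mini_jar',118),('cucumber_end',87),('knife',73),('salt_shaker',131),('board',66),('opening',66)]:
    for d in models.cut_out('top',n):
        l,t,r,b=d['box']; ys,xs=np.nonzero(d['region'])
        print(n,round(d['p'],2),d['box'],len(xs),at('top',xs.mean(),ys.mean(),z).round(),at('top',l,t,z).round(),at('top',r,b,z).round())
E
```

```text
{'fovy': 47.28423376252904, 'cx': 251.87178695617536, 'cy': 193.16445779278044, 'eye': array([513.74349633,  65.90219725, 904.4689227 ]), 'attitude': array([ 0.11975464,  0.02260997, -1.55761766])}
{'fovy': 69.48480891863177, 'cx': 256.01746906741556, 'cy': 191.16716872823437, 'T_tool_cam': array([[ 3.44505069e-04,  9.72438879e-01,  2.33157690e-01,
         6.63910345e+01],
       [ 9.99999928e-01, -3.71631682e-04,  7.24147300e-05,
         4.01350521e-01],
       [ 1.57067683e-04,  2.33157649e-01, -9.72438937e-01,
        -1.79936568e+02],
       [ 0.00000000e+00,  0.00000000e+00,  0.00000000e+00,
         1.00000000e+00]])}
{'clock': 0.0, 'joints': array([ 1.19541171e+00,  3.00493695e-01,  1.52158731e+00, -4.27085121e-06,
        1.32071093e+00, -6.65624695e-02]), 'qd': array([-0.00022333, -0.00103725, -0.00038884,  0.00039229, -0.00254966,
       -0.00064585]), 'effort': array([ 1.49821758e-04, -5.31810915e+01, -3.52748072e+01,  7.08539109e-02,
        2.44087115e-02, -1.11290767e-04]), 'eef_pos': array([167.05048308, 523.73476607, 204.87130853]), 'eef_rot': array([-3.14039576e+00
[... 499 characters left out ...]
]
slice0 0.56 [339.4, 202.4, 362.1, 225.3] 361 [574. -97.  81.] [597. -79.  81.] [ 554. -121.   81.]
mini_jar 0.98 [278.8, 228.3, 308.0, 252.6] 536 [526.  11. 118.] [545.  36. 118.] [503. -16. 118.]
cucumber_end 0.73 [174.4, 230.6, 212.1, 299.2] 1461 [477. 193.  87.] [540. 229.  87.] [416. 156.  87.]
knife 0.94 [149.3, 208.6, 180.6, 315.4] 1133 [479. 248.  73.] [582. 282.  73.] [384. 215.  73.]
salt_shaker 0.82 [170.0, 179.9, 191.8, 205.1] 422 [604. 212. 131.] [629. 232. 131.] [584. 191. 131.]
board 0.85 [133.4, 111.3, 482.6, 359.1] 49846 [536. -26.  66.] [775. 323.  66.] [ 314. -338.   66.]
opening 0.91 [129.0, 112.7, 481.8, 362.9] 50506 [536. -26.  66.] [773. 332.  66.] [ 308. -336.   66.]
```

```bash
python3 - <<'E'
import cv2
im=cv2.imread('pics/top0.png'); cv2.imwrite('pics/top0b.png',cv2.resize(im[100:380,110:500],None,fx=2,fy=2,interpolation=cv2.INTER_CUBIC))
E
```

```text
(no output)
```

View pics/top0b.png

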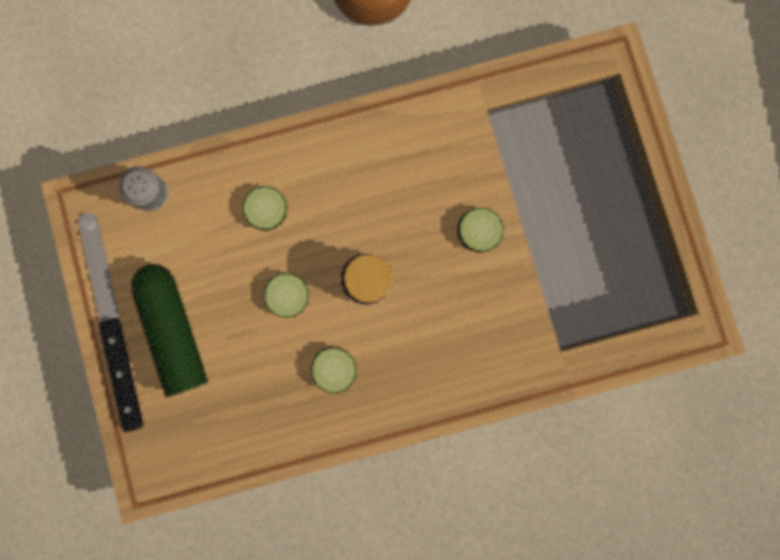

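The picture shows the slices at crop px (265,208), (286,295), (334,370) and (481,229), with the jar at (367,278). The opening corners are at (489,111), (620,76), (695,314) and (561,350). The networks agree with this, so I'll convert everything to the board frame.

```bash
cat >> h.py <<'E'
def fullpx(c): return c[0]/2+110,c[1]/2+100
C=[at('top',*fullpx(c),66)[:2] for c in [(489,111),(620,76),(695,314),(561,350)]]
O=np.mean(C,0)
by=(C[0]-C[1])+(C[3]-C[2]); by/=np.linalg.norm(by)
bx=(C[0]-C[3])+(C[1]-C[2]); bx/=np.linalg.norm(bx)
th=(np.arctan2(bx[1],bx[0])+np.arctan2(-by[0],by[1]))/2
EX=np.array([np.cos(th),np.sin(th)]); EY=np.array([-EX[1],EX[0]])
def ob(p): d=np.array(p)[:2]-O; return np.array([d@EX,d@EY]).round(1)
E
python3 - <<'E'
from h import *
print('O',O,'th',th,np.arctan2(bx[1],bx[0]),np.arctan2(-by[0],by[1]))
print('corners',[ob(c) for c in C])
print('board',[ob(at('top',*fullpx(c),66)) for c in [(42,183),(637,23),(743,352),(123,524)]])
for n,c,z in [('A',(265,207),81),('B',(286,295),81),('C',(334,370),81),('D',(481,229),81),('jar',(367,278),118),('cuc1',(150,270),87),('cuc2',(187,390),80),('shaker',(142,187),131)]:
    w=at('top',*fullpx(c),z); print(n,w.round(),ob(w))
s=read_state()
yaw=s['eef_rot'][2]; print('tcp',ob(s['eef_pos']),'roll needed',np.degrees(yaw-(th+np.pi/2)))
Rm=R.from_euler('xyz',s['eef_rot']).as_matrix()
print(Rm.round(3))
# shift to a staging point above board at opening-frame (-10? , 200), z=150
for t in [(0,200,180),(-45,230,150)]:
    w=np.append(O+t[0]*EX+t[1]*EY,t[2]); print(t,w, (Rm.T@(w-s['eef_pos'])).round(1))
E
```

```text
O [ 594.09215379 -206.44030191] th 0.2717279316220008 0.2703821874161704 0.27307367582783126
corners [array([117.8,  65.7]), array([118., -66.]), array([-117.9,  -65. ]), array([-117.9,   65.3])]
board [array([161.8, 502.1]), array([164.2, -97.7]), array([-162.5,  -96.9]), array([-167.3,  500.3])]
A [593. 103.  81.] [ 81.9 298.7]
B [511.  82.  81.] [ -2.9 300.6]
C [443.  37.  81.] [-80.5 275.4]
D [574. -99.  81.] [  9.7 108.5]
jar [527.  10. 118.] [ -6.9 226.3]
cuc1 [532. 209.  87.] [ 51.8 417.1]
cuc2 [422. 173.  80.] [-63.7 411.3]
shaker [605. 211. 131.] [122.2 399.3]
tcp [-215.3  818.2] roll needed 56.739077364731145
[[-0.953  0.304 -0.   ]
 [ 0.304  0.953 -0.   ]
 [ 0.    -0.    -1.   ]]
(0, 200, 180) [540.41288022 -13.77858909 180.        ] [-519.1 -398.8   25.4]
(-45, 230, 150) [489.0121038    3.04283128 150.        ] [-465.  -398.4   55.4]
```

Call:
carry_out([
  {"dp":[-512,-238,35],"roll":56.7,"gripper":-0.45},
  {"dp":[-512,-238,35],"roll":56.7,"gripper":-0.45},
  {"dp":[-512,-238,35],"roll":56.7,"gripper":-0.45},
  {"dp":[-512,-238,35],"roll":56.7,"gripper":-0.45},
  {"dp":[-512,-238,35],"roll":56.7,"gripper":-0.45},
  {"dp":[-512,-238,35],"roll":56.7,"gripper":-0.45},
  {"dp":[-512,-238,35],"roll":56.7,"gripper":-0.45},
  {"dp":[-512,-238,35],"roll":56.7,"gripper":-0.45},
  {"dp":[-512,-238,35],"roll":56.7,"gripper":-0.45},
  {"dp":[-512,-238,35],"roll":56.7,"gripper":-0.45},
  {"dp":[-512,-238,35],"roll":56.7,"gripper":-0.45},
  {"dp":[-512,-238,35],"roll":56.7,"gripper":-0.45},
])

```text
clock: 1.4
eef_pos: [535.6, 184.2, 174.5]
eef_rot: [3.141, -0.0, 1.843]
wrist_force: [1.0, 0.6, -0.1]
finger_gap: 25.8
finger_force: 0.0
```

```bash
cat >> h.py <<'E'
def wat(u,v,z,s):
    p=viewer.camera_params('wrist'); f=192/np.tan(np.radians(p['fovy']/2)); T=p['T_tool_cam']
    Rm=R.from_euler('xyz',s['eef_rot']).as_matrix()
    d=Rm@T[:3,:3]@np.array([(u-p['cx'])/f,-(v-p['cy'])/f,-1.]); e=s['eef_pos']+Rm@T[:3,3]
    return e+d*(z-e[2])/d[2]
def status():
    s=read_state(); print('tcp',ob(s['eef_pos']),s['eef_pos'][2].round(1),'yawerr',np.degrees(s['eef_rot'][2]-th-np.pi/2).round(2),'t',s['clock']); return s
def look(cam):
    s=status(); im=viewer.camera(cam)
    for n,z in [('slice0',81),('mini_jar',118)]:
        for d in models.cut_out(cam,n):
            l,t,r,b=d['box']; ys,xs=np.nonzero(d['region'])
            w=at('top',xs.mean(),ys.mean(),z) if cam=='top' else wat(xs.mean(),ys.mean(),z,s)
            print(n,round(d['p'],2),[l,t,r,b],ob(w))
    return im
E
python3 - <<'E'
from h import *
im=look('wrist'); cv2.imwrite('pics/w1.png',im[:,:,::-1])
E
```

```text
tcp [ 48.5 392. ] 174.5 yawerr 0.03 t 1.4
slice0 0.49 [268.2, 255.9, 281.2, 271.4] [ 70.2 311.8]
mini_jar 0.76 [217.6, 315.0, 232.7, 333.9] [ 18.7 263.9]
mini_jar 0.21 [37.5, 79.8, 378.5, 341.7] [  1.  416.7]
```

View pics/w1.png

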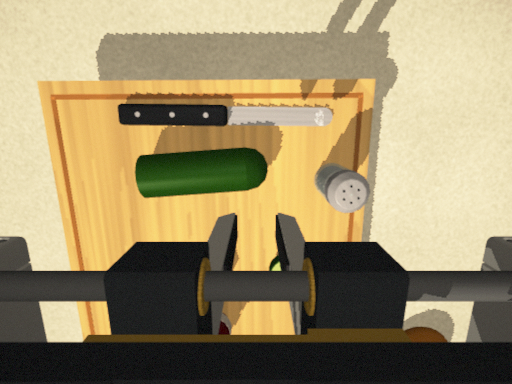

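The wrist view looks backward: cucumber, knife and shaker are in frame and the fingertips are at about (236,215) and (276,215). The yaw matches the board. Next I'll position behind slice A and lower.

Call:
carry_out([
  {"dp":[-27,17,0],"roll":0,"gripper":-0.45},
  {"dp":[-54,34,0],"roll":0,"gripper":-0.45},
  {"dp":[-54,34,35],"roll":0,"gripper":-0.45},
  {"dp":[-54,34,70],"roll":0,"gripper":-0.45},
  {"dp":[-54,34,90],"roll":0,"gripper":-0.45},
  {"dp":[-54,34,103],"roll":0,"gripper":-0.45},
  {"dp":[-54,34,103],"roll":0,"gripper":-0.45},
  {"dp":[-54,34,103],"roll":0,"gripper":-0.45},
])

```text
clock: 2.22
eef_pos: [581.6, 143.9, 72.3]
eef_rot: [3.141, -0.0, 1.844]
wrist_force: [-0.5, 0.1, 0.6]
finger_gap: 25.8
finger_force: 0.0
```

```bash
python3 - <<'E'
from h import *
im=look('top'); cv2.imwrite('pics/t1.png',cv2.resize(im[100:380,110:500,::-1],None,fx=2,fy=2))
E
```

```text
tcp [ 82.  340.9] 72.3 yawerr 0.09 t 2.2167
slice0 0.91 [337.6, 200.5, 360.5, 225.7] [ 10.5 111. ]
slice0 0.83 [264.9, 273.4, 289.5, 299.1] [-79.3 277.5]
slice0 0.67 [250.7, 235.6, 266.8, 254.0] [ -2.8 290.6]
mini_jar 0.82 [276.6, 227.2, 304.3, 251.1] [ -6.9 228.8]
```

View pics/t1.png

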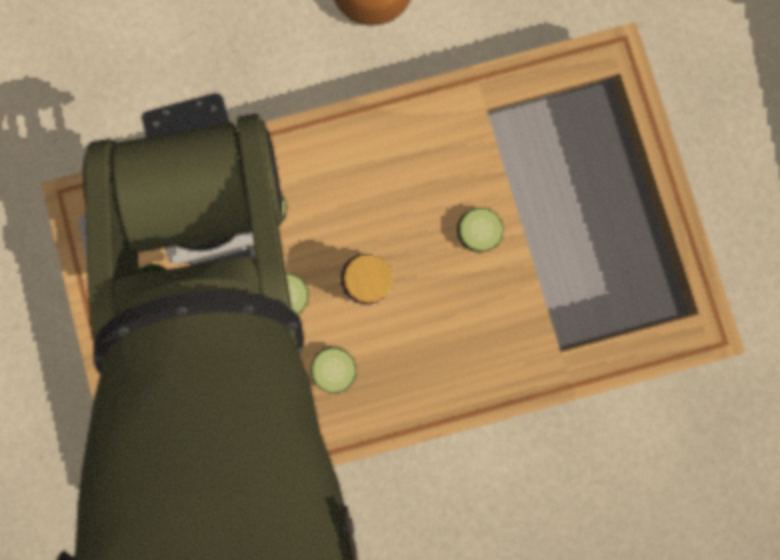

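All slices are still in place; A is partly hidden by the wrist at crop (285,208). I'll push A.

Call:
carry_out([
  {"dp":[-8,0,1],"roll":0,"gripper":-0.45},
  {"dp":[-15,0,1],"roll":0,"gripper":-0.45},
  {"dp":[-23,0,1],"roll":0,"gripper":-0.45},
  {"dp":[-33,0,1],"roll":0,"gripper":-0.45},
  {"dp":[-45,0,1],"roll":0,"gripper":-0.45},
  {"dp":[-58,0,1],"roll":0,"gripper":-0.45},
  {"dp":[-71,0,1],"roll":0,"gripper":-0.45},
  {"dp":[-84,0,1],"roll":0,"gripper":-0.45},
  {"dp":[-97,0,1],"roll":0,"gripper":-0.45},
  {"dp":[-110,0,1],"roll":0,"gripper":-0.45},
  {"dp":[-123,0,1],"roll":0,"gripper":-0.45},
  {"dp":[-136,0,1],"roll":0,"gripper":-0.45},
])

```text
clock: 3.37
eef_pos: [618.5, 10.9, 70.5]
eef_rot: [3.142, 0.0, 1.843]
wrist_force: [-0.4, 0.4, 0.5]
finger_gap: 25.5
finger_force: 0.2
```

```bash
python3 - <<'E'
from h import *
im=look('top'); cv2.imwrite('pics/t2.png',cv2.resize(im[100:380,110:500,::-1],None,fx=2,fy=2))
E
```

```text
tcp [ 81.9 202.8] 70.5 yawerr 0.03 t 3.3667
slice0 0.82 [240.7, 236.3, 256.2, 255.8] [ -1.9 308.4]
slice0 0.65 [149.5, 208.6, 179.1, 313.6] [  9.  467.3]
```

View pics/t2.png

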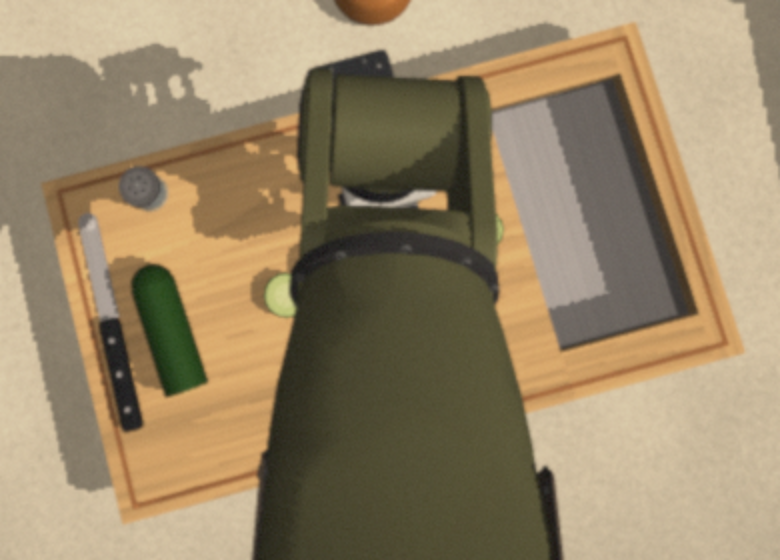

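A has left its place and is hidden under the wrist, and B hasn't moved. I'll keep pushing into the opening.

Call:
carry_out([
  {"dp":[-13,0,0],"roll":0,"gripper":-0.45},
  {"dp":[-26,0,0],"roll":0,"gripper":-0.45},
  {"dp":[-39,0,0],"roll":0,"gripper":-0.45},
  {"dp":[-52,0,0],"roll":0,"gripper":-0.45},
  {"dp":[-65,0,0],"roll":0,"gripper":-0.45},
  {"dp":[-78,0,0],"roll":0,"gripper":-0.45},
  {"dp":[-91,0,0],"roll":0,"gripper":-0.45},
  {"dp":[-104,0,0],"roll":0,"gripper":-0.45},
  {"dp":[-117,0,0],"roll":0,"gripper":-0.45},
  {"dp":[-130,0,0],"roll":0,"gripper":-0.45},
  {"dp":[-143,0,0],"roll":0,"gripper":-0.45},
  {"dp":[-156,0,0],"roll":0,"gripper":-0.45},
])

```text
clock: 4.52
eef_pos: [660.5, -139.4, 70.5]
eef_rot: [-3.142, 0.0, 1.843]
wrist_force: [0.2, 1.1, 0.5]
finger_gap: 25.7
finger_force: 0.0
```

Call:
carry_out([
  {"dp":[0,0,-35],"roll":0,"gripper":-0.45},
  {"dp":[0,0,-70],"roll":0,"gripper":-0.45},
  {"dp":[0,0,-100],"roll":0,"gripper":-0.45},
  {"dp":[272,-162,-100],"roll":0,"gripper":-0.45},
  {"dp":[272,-162,-100],"roll":0,"gripper":-0.45},
  {"dp":[272,-162,-100],"roll":0,"gripper":-0.45},
  {"dp":[272,-162,-100],"roll":0,"gripper":-0.45},
  {"dp":[272,-162,-100],"roll":0,"gripper":-0.45},
  {"dp":[272,-162,-100],"roll":0,"gripper":-0.45},
  {"dp":[272,-162,-100],"roll":0,"gripper":-0.45},
  {"dp":[272,-162,-100],"roll":0,"gripper":-0.45},
  {"dp":[272,-162,-100],"roll":0,"gripper":-0.45},
])

```text
clock: 5.52
eef_pos: [428.9, 82.4, 171.1]
eef_rot: [3.141, -0.0, 1.846]
wrist_force: [0.6, -0.3, 0.2]
finger_gap: 25.8
finger_force: 0.0
```

```bash
python3 - <<'E'
from h import *
im=look('top'); cv2.imwrite('pics/t3.png',cv2.resize(im[100:380,110:500,::-1],None,fx=2,fy=2))
E
```

```text
tcp [-81.7 322.5] 171.1 yawerr 0.2 t 5.5167
slice0 0.78 [339.9, 206.4, 364.1, 224.9] [  9.9 110.8]
slice0 0.7 [267.2, 273.2, 288.2, 294.3] [-75.7 274.7]
mini_jar 0.92 [279.3, 226.1, 307.1, 252.6] [ -6.7 228.2]
```

View pics/t3.png

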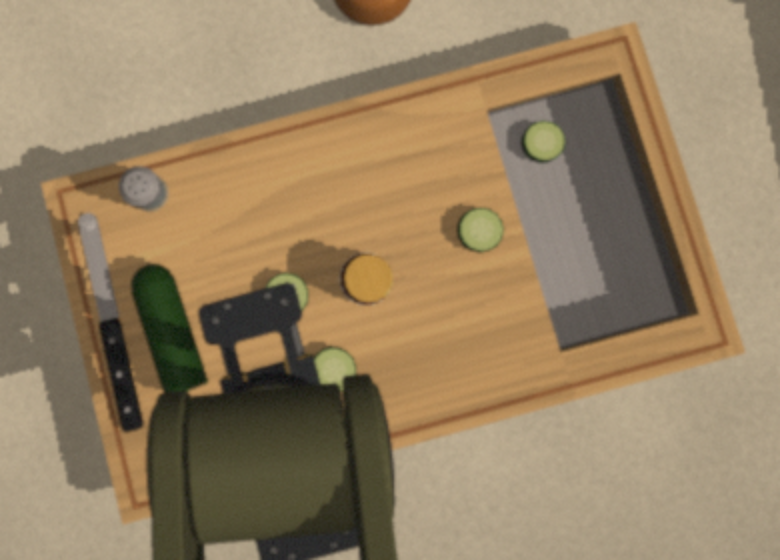

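A now lies in the pan at crop (544,141), and the rest is untouched. Next I'll lower behind C and push.

Call:
carry_out([
  {"dp":[0,0,35],"roll":0,"gripper":-0.45},
  {"dp":[0,0,70],"roll":0,"gripper":-0.45},
  {"dp":[0,0,90],"roll":0,"gripper":-0.45},
  {"dp":[0,0,100],"roll":0,"gripper":-0.45},
  {"dp":[0,0,100],"roll":0,"gripper":-0.45},
  {"dp":[-8,0,100],"roll":0,"gripper":-0.45},
  {"dp":[-16,0,100],"roll":0,"gripper":-0.45},
  {"dp":[-24,0,100],"roll":0,"gripper":-0.45},
  {"dp":[-34,0,100],"roll":0,"gripper":-0.45},
  {"dp":[-47,0,100],"roll":0,"gripper":-0.45},
  {"dp":[-60,0,100],"roll":0,"gripper":-0.45},
  {"dp":[-73,0,100],"roll":0,"gripper":-0.45},
])

```text
clock: 6.67
eef_pos: [451.2, 8.6, 71.2]
eef_rot: [3.14, 0.0, 1.843]
wrist_force: [-0.3, 0.6, 0.7]
finger_gap: 26.0
finger_force: 0.2
```

Call:
carry_out([
  {"dp":[-13,0,0],"roll":0,"gripper":-0.45},
  {"dp":[-26,0,0],"roll":0,"gripper":-0.45},
  {"dp":[-39,0,0],"roll":0,"gripper":-0.45},
  {"dp":[-52,0,0],"roll":0,"gripper":-0.45},
  {"dp":[-65,0,0],"roll":0,"gripper":-0.45},
  {"dp":[-78,0,0],"roll":0,"gripper":-0.45},
  {"dp":[-91,0,0],"roll":0,"gripper":-0.45},
  {"dp":[-104,0,0],"roll":0,"gripper":-0.45},
  {"dp":[-117,0,0],"roll":0,"gripper":-0.45},
  {"dp":[-130,0,0],"roll":0,"gripper":-0.45},
  {"dp":[-143,0,0],"roll":0,"gripper":-0.45},
  {"dp":[-156,0,0],"roll":0,"gripper":-0.45},
])

```text
clock: 7.67
eef_pos: [492.9, -141.5, 70.5]
eef_rot: [-3.142, -0.0, 1.843]
wrist_force: [-1.2, 0.4, -0.1]
finger_gap: 25.7
finger_force: 0.3
```

Call:
carry_out([
  {"dp":[-13,0,0],"roll":0,"gripper":-0.45},
  {"dp":[-26,0,0],"roll":0,"gripper":-0.45},
  {"dp":[-39,0,0],"roll":0,"gripper":-0.45},
  {"dp":[-46,0,0],"roll":0,"gripper":-0.45},
  {"dp":[-46,0,0],"roll":0,"gripper":-0.45},
  {"dp":[-46,0,-35],"roll":0,"gripper":-0.45},
  {"dp":[-46,0,-70],"roll":0,"gripper":-0.45},
  {"dp":[-46,0,-100],"roll":0,"gripper":-0.45},
  {"dp":[-15,30,-100],"roll":0,"gripper":-0.45},
  {"dp":[15,60,-100],"roll":0,"gripper":-0.45},
  {"dp":[45,90,-100],"roll":0,"gripper":-0.45},
  {"dp":[73,90,-100],"roll":0,"gripper":-0.45},
])

```text
clock: 8.67
eef_pos: [561.7, -42.9, 170.3]
eef_rot: [3.141, -0.0, 1.844]
wrist_force: [-0.6, 0.5, -0.0]
finger_gap: 25.8
finger_force: 0.0
```

```bash
python3 - <<'E'
from h import *
im=look('top'); cv2.imwrite('pics/t4.png',cv2.resize(im[100:380,110:500,::-1],None,fx=2,fy=2))
E
```

```text
tcp [ 12.7 166.3] 170.3 yawerr 0.1 t 8.6667
slice0 0.88 [244.2, 235.6, 263.4, 256.2] [ -1.8 301.3]
slice0 0.63 [371.2, 160.3, 393.5, 171.9] [82.9 26.7]
mini_jar 0.56 [276.9, 228.4, 304.3, 252.7] [ -6.8 228.7]
```

View pics/t4.png

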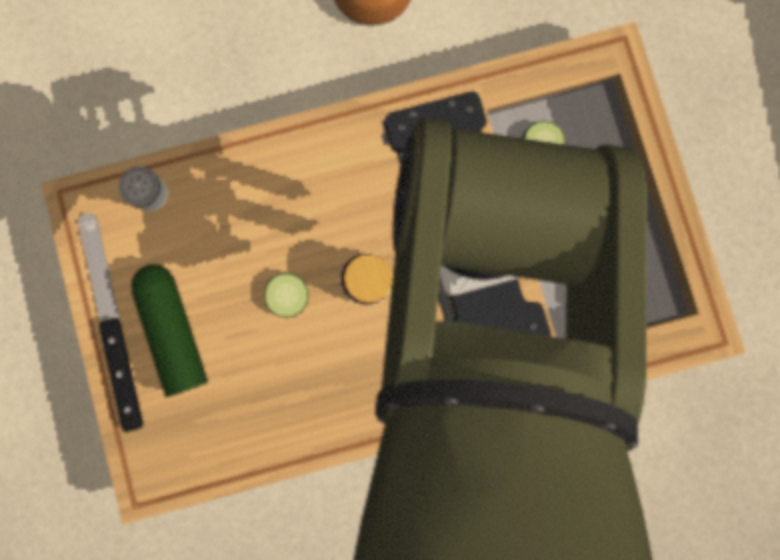

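C has left the board, B and the jar are undisturbed, and the tool is above (12.7,166), between the jar and D. I'll lower there and push D.

Call:
carry_out([
  {"dp":[0,-2,35],"roll":0,"gripper":-0.45},
  {"dp":[0,-2,70],"roll":0,"gripper":-0.45},
  {"dp":[0,-2,90],"roll":0,"gripper":-0.45},
  {"dp":[0,-2,100],"roll":0,"gripper":-0.45},
  {"dp":[0,-2,100],"roll":0,"gripper":-0.45},
  {"dp":[-8,-2,100],"roll":0,"gripper":-0.45},
  {"dp":[-16,-2,100],"roll":0,"gripper":-0.45},
  {"dp":[-24,-2,100],"roll":0,"gripper":-0.45},
  {"dp":[-34,-2,100],"roll":0,"gripper":-0.45},
  {"dp":[-46,-2,100],"roll":0,"gripper":-0.45},
  {"dp":[-58,-2,100],"roll":0,"gripper":-0.45},
  {"dp":[-70,-2,100],"roll":0,"gripper":-0.45},
])

```text
clock: 9.82
eef_pos: [576.9, -115.2, 70.7]
eef_rot: [3.141, 0.0, 1.843]
wrist_force: [0.4, 0.9, 0.7]
finger_gap: 26.2
finger_force: 0.2
```

Call:
carry_out([
  {"dp":[-13,0,0],"roll":0,"gripper":-0.45},
  {"dp":[-26,0,0],"roll":0,"gripper":-0.45},
  {"dp":[-39,0,0],"roll":0,"gripper":-0.45},
  {"dp":[-50,0,0],"roll":0,"gripper":-0.45},
  {"dp":[-50,0,0],"roll":0,"gripper":-0.45},
  {"dp":[-50,0,-35],"roll":0,"gripper":-0.45},
  {"dp":[-50,0,-70],"roll":0,"gripper":-0.45},
  {"dp":[-50,0,-100],"roll":0,"gripper":-0.45},
  {"dp":[-20,-25,-100],"roll":-7,"gripper":-0.45},
  {"dp":[15,-40,-100],"roll":-14,"gripper":-0.45},
  {"dp":[50,-55,-100],"roll":-21,"gripper":-0.45},
  {"dp":[85,-60,-100],"roll":-28,"gripper":-0.45},
])

```text
clock: 10.82
eef_pos: [493.8, -46.9, 170.5]
eef_rot: [-3.141, -0.0, 2.337]
wrist_force: [1.0, 0.8, 1.4]
finger_gap: 26.0
finger_force: 0.0
```

```bash
python3 - <<'E'
from h import *
s=status()
Rm=R.from_euler('xyz',s['eef_rot']).as_matrix()
for t in [(-56,301),(-50,303)]:
    w=np.append(O+t[0]*EX+t[1]*EY,171); print(t,(Rm.T@(w-s['eef_pos'])).round(1))
E
```

```text
tcp [-53.8 180.6] 170.5 yawerr 28.34 t 10.8167
(-56, 301) [107.   55.3  -0.5]
(-50, 303) [105.9  61.5  -0.5]
```

Call:
carry_out([
  {"dp":[20,10,0],"roll":-7,"gripper":-0.45},
  {"dp":[40,20,0],"roll":-14,"gripper":-0.45},
  {"dp":[60,30,0],"roll":-21,"gripper":-0.45},
  {"dp":[80,40,0],"roll":-28,"gripper":-0.45},
  {"dp":[100,50,0],"roll":-35,"gripper":-0.45},
  {"dp":[106,55,0],"roll":-42,"gripper":-0.45},
  {"dp":[106,55,0],"roll":-49,"gripper":-0.45},
  {"dp":[106,55,0],"roll":-56,"gripper":-0.45},
  {"dp":[106,55,0],"roll":-62,"gripper":-0.45},
  {"dp":[106,55,0],"roll":-62,"gripper":-0.45},
  {"dp":[106,55,0],"roll":-62,"gripper":-0.45},
])

```text
clock: 11.73
eef_pos: [462.5, 66.9, 170.5]
eef_rot: [3.142, 0.0, -2.872]
wrist_force: [0.1, 0.5, 1.1]
finger_gap: 26.0
finger_force: 0.0
```

```bash
python3 - <<'E'
from h import *
im=look('top'); cv2.imwrite('pics/t5.png',cv2.resize(im[100:380,110:500,::-1],None,fx=2,fy=2))
E
```

```text
tcp [-53.4 298.6] 170.5 yawerr -270.14 t 11.7333
slice0 0.81 [396.4, 238.1, 418.0, 260.8] [-75.   28.7]
slice0 0.75 [240.1, 236.1, 264.4, 255.6] [ -2.4 301.4]
slice0 0.63 [367.5, 161.1, 395.2, 181.9] [74.1 30. ]
slice0 0.57 [379.3, 198.0, 406.2, 217.6] [ 4.9 29.3]
slice0 0.33 [131.1, 110.1, 482.8, 362.5] [ 12.9 169.5]
mini_jar 0.78 [279.2, 226.6, 306.8, 250.3] [ -6.3 229.1]
```

View pics/t5.png

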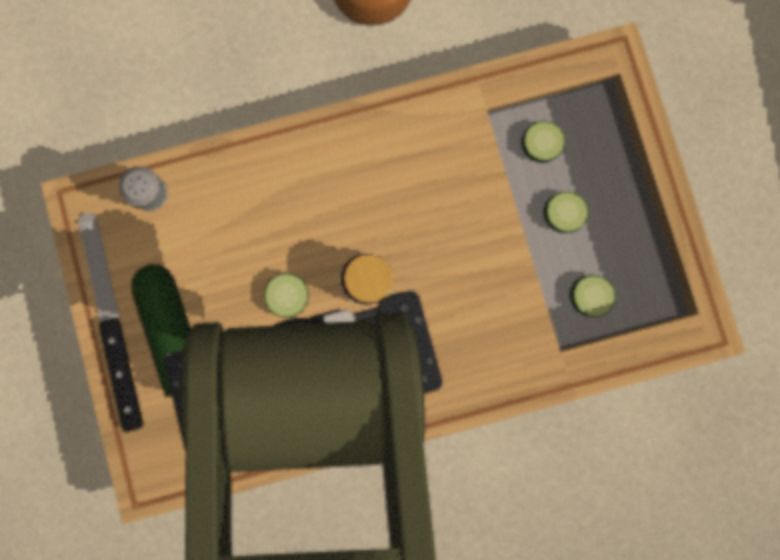

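Three slices are in the pan at (544,141), (567,212) and (594,295), and B sits at (286,295). I'll push B sideways, clear of the jar lane.

Call:
carry_out([
  {"dp":[0,3,35],"roll":0,"gripper":-0.45},
  {"dp":[0,3,70],"roll":0,"gripper":-0.45},
  {"dp":[0,3,90],"roll":0,"gripper":-0.45},
  {"dp":[0,3,100],"roll":0,"gripper":-0.45},
  {"dp":[0,3,100],"roll":0,"gripper":-0.45},
  {"dp":[-8,3,100],"roll":0,"gripper":-0.45},
  {"dp":[-16,3,100],"roll":0,"gripper":-0.45},
  {"dp":[-24,3,100],"roll":0,"gripper":-0.45},
  {"dp":[-32,3,100],"roll":0,"gripper":-0.45},
  {"dp":[-41,3,100],"roll":0,"gripper":-0.45},
  {"dp":[-50,3,100],"roll":0,"gripper":-0.45},
  {"dp":[-59,3,100],"roll":0,"gripper":-0.45},
])

```text
clock: 12.88
eef_pos: [519.7, 85.8, 70.8]
eef_rot: [-3.141, 0.0, -2.869]
wrist_force: [0.2, -0.7, 0.5]
finger_gap: 25.5
finger_force: 0.2
```

Call:
carry_out([
  {"dp":[-9,0,0],"roll":0,"gripper":-0.45},
  {"dp":[-18,0,0],"roll":0,"gripper":-0.45},
  {"dp":[-26,0,0],"roll":0,"gripper":-0.45},
  {"dp":[-30,0,0],"roll":0,"gripper":-0.45},
  {"dp":[-32,0,0],"roll":0,"gripper":-0.45},
  {"dp":[-32,0,0],"roll":0,"gripper":-0.45},
  {"dp":[-20,0,0],"roll":0,"gripper":-0.45},
  {"dp":[-10,0,-5],"roll":0,"gripper":-0.45},
  {"dp":[0,0,-40],"roll":0,"gripper":-0.45},
  {"dp":[0,0,-75],"roll":0,"gripper":-0.45},
  {"dp":[0,0,-100],"roll":0,"gripper":-0.45},
  {"dp":[0,0,-100],"roll":0,"gripper":-0.45},
])

```text
clock: 13.88
eef_pos: [520.2, 85.6, 175.9]
eef_rot: [-3.14, 0.008, -2.869]
wrist_force: [0.1, 0.3, 0.9]
finger_gap: 26.0
finger_force: 0.0
```

Call:
carry_out([
  {"dp":[0,10,0],"roll":7,"gripper":-0.45},
  {"dp":[0,20,0],"roll":14,"gripper":-0.45},
  {"dp":[0,30,0],"roll":21,"gripper":-0.45},
  {"dp":[-15,43,0],"roll":28,"gripper":-0.45},
  {"dp":[-25,43,0],"roll":35,"gripper":-0.45},
  {"dp":[-35,43,0],"roll":42,"gripper":-0.45},
  {"dp":[-45,43,0],"roll":49,"gripper":-0.45},
  {"dp":[-56,43,0],"roll":56,"gripper":-0.45},
  {"dp":[-56,43,0],"roll":63,"gripper":-0.45},
  {"dp":[-56,43,0],"roll":70,"gripper":-0.45},
  {"dp":[-56,43,0],"roll":77,"gripper":-0.45},
  {"dp":[-56,43,0],"roll":84,"gripper":-0.45},
])

```text
clock: 14.88
eef_pos: [560.6, 141.9, 169.7]
eef_rot: [-3.141, -0.0, 1.942]
wrist_force: [-0.7, -0.3, -0.6]
finger_gap: 25.9
finger_force: 0.0
```

```bash
python3 - <<'E'
from h import *
im=look('top'); cv2.imwrite('pics/t6.png',cv2.resize(im[100:380,110:500,::-1],None,fx=2,fy=2))
E
```

```text
tcp [ 61.2 344.5] 169.7 yawerr 5.69 t 14.8833
slice0 0.9 [368.2, 161.3, 392.2, 184.2] [74.8 30.1]
slice0 0.79 [380.6, 196.1, 405.5, 217.1] [ 4.6 29.4]
slice0 0.68 [394.4, 239.7, 419.5, 261.8] [-75.7  28.8]
slice0 0.64 [250.0, 206.3, 256.2, 221.9] [ 56.3 286.9]
mini_jar 0.93 [276.7, 226.7, 306.0, 251.8] [ -7.2 228.2]
```

View pics/t6.png

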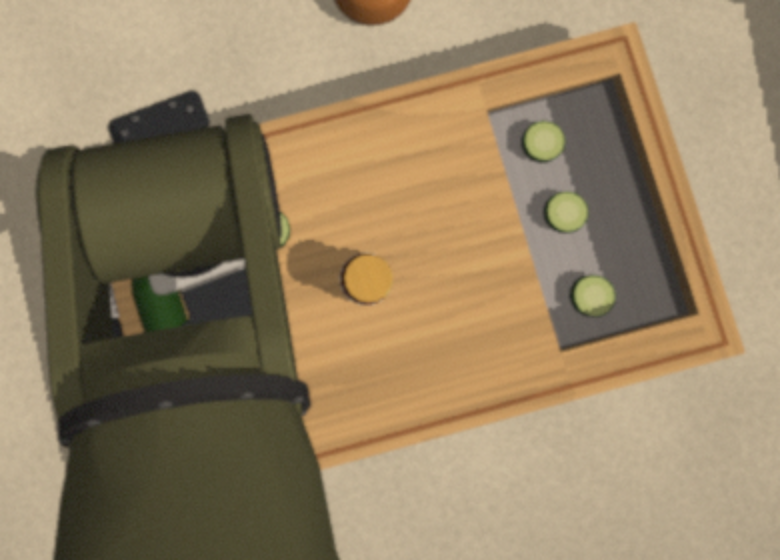

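All three fallen slices are still in the pan. B shows as a sliver at (285,230), about (61,302) in the opening frame, which lines up with the tool. I'll lower and push past the jar, then veer slightly toward the gap.

Call:
carry_out([
  {"dp":[0,0,0],"roll":5.7,"gripper":-0.45},
  {"dp":[0,0,35],"roll":5.7,"gripper":-0.45},
  {"dp":[0,0,70],"roll":5.7,"gripper":-0.45},
  {"dp":[0,0,90],"roll":5.7,"gripper":-0.45},
  {"dp":[0,0,99],"roll":5.7,"gripper":-0.45},
  {"dp":[0,0,99],"roll":5.7,"gripper":-0.45},
  {"dp":[0,0,99],"roll":5.7,"gripper":-0.45},
])

```text
clock: 15.62
eef_pos: [561.4, 142.1, 72.3]
eef_rot: [3.141, 0.0, 1.85]
wrist_force: [1.1, -0.3, -0.2]
finger_gap: 25.8
finger_force: 0.0
```

Call:
carry_out([
  {"dp":[-8,0,0],"roll":0,"gripper":-0.45},
  {"dp":[-16,0,0],"roll":0,"gripper":-0.45},
  {"dp":[-24,0,0],"roll":0,"gripper":-0.45},
  {"dp":[-34,0,0],"roll":0,"gripper":-0.45},
  {"dp":[-46,0,0],"roll":0,"gripper":-0.45},
  {"dp":[-58,0,0],"roll":0,"gripper":-0.45},
  {"dp":[-70,0,0],"roll":0,"gripper":-0.45},
  {"dp":[-82,0,0],"roll":0,"gripper":-0.45},
  {"dp":[-94,0,0],"roll":0,"gripper":-0.45},
  {"dp":[-106,0,0],"roll":0,"gripper":-0.45},
  {"dp":[-118,0,0],"roll":0,"gripper":-0.45},
  {"dp":[-130,0,0],"roll":0,"gripper":-0.45},
])

```text
clock: 16.62
eef_pos: [596.9, 15.7, 71.5]
eef_rot: [-3.142, -0.0, 1.848]
wrist_force: [0.3, 0.6, 0.2]
finger_gap: 25.6
finger_force: 0.2
```

```bash
python3 - <<'E'
from h import *
look('top')
E
```

```text
tcp [ 62.3 213.3] 71.5 yawerr 0.33 t 16.6167
slice0 0.91 [368.6, 161.8, 392.2, 183.1] [75.  31.1]
slice0 0.74 [396.5, 237.8, 417.1, 258.9] [-74.3  28.1]
slice0 0.67 [381.4, 198.0, 405.3, 216.3] [ 5.1 29.6]
mini_jar 0.69 [130.3, 111.1, 483.1, 361.9] [ -1.1 191.5]
```

Call:
carry_out([
  {"dp":[-12,0,0],"roll":0,"gripper":-0.45},
  {"dp":[-24,0,0],"roll":0,"gripper":-0.45},
  {"dp":[-37,0,0],"roll":0,"gripper":-0.45},
  {"dp":[-50,-3,0],"roll":0,"gripper":-0.45},
  {"dp":[-63,-6,0],"roll":0,"gripper":-0.45},
  {"dp":[-76,-9,0],"roll":0,"gripper":-0.45},
  {"dp":[-89,-12,0],"roll":0,"gripper":-0.45},
  {"dp":[-102,-15,0],"roll":0,"gripper":-0.45},
  {"dp":[-115,-18,0],"roll":0,"gripper":-0.45},
  {"dp":[-128,-20,0],"roll":0,"gripper":-0.45},
  {"dp":[-141,-20,0],"roll":0,"gripper":-0.45},
  {"dp":[-154,-20,0],"roll":0,"gripper":-0.45},
])

```text
clock: 17.77
eef_pos: [619.9, -138.0, 71.6]
eef_rot: [3.142, 0.0, 1.848]
wrist_force: [0.4, -0.3, -0.1]
finger_gap: 26.1
finger_force: 0.0
```

Call:
carry_out([
  {"dp":[-10,0,0],"roll":0,"gripper":-0.45},
  {"dp":[-14,0,0],"roll":0,"gripper":-0.45},
  {"dp":[-14,0,0],"roll":0,"gripper":-0.45},
  {"dp":[-14,0,-35],"roll":0,"gripper":-0.45},
  {"dp":[-14,0,-70],"roll":0,"gripper":-0.45},
  {"dp":[-14,0,-105],"roll":0,"gripper":-0.45},
  {"dp":[25,0,-120],"roll":0,"gripper":-0.45},
  {"dp":[65,0,-120],"roll":0,"gripper":-0.45},
  {"dp":[105,0,-120],"roll":0,"gripper":-0.45},
  {"dp":[145,0,-120],"roll":0,"gripper":-0.45},
  {"dp":[185,0,-120],"roll":0,"gripper":-0.45},
  {"dp":[185,0,-120],"roll":0,"gripper":-0.45},
])

```text
clock: 18.77
eef_pos: [567.1, 47.3, 191.9]
eef_rot: [3.141, -0.001, 1.854]
wrist_force: [0.4, -0.3, -0.3]
finger_gap: 25.8
finger_force: 0.0
```

```bash
python3 - <<'E'
from h import *
im=look('top'); cv2.imwrite('pics/t7.png',cv2.resize(im[100:380,110:500,::-1],None,fx=2,fy=2))
E
```

```text
tcp [ 42.1 251.7] 191.9 yawerr 0.65 t 18.7667
slice0 0.9 [382.0, 195.1, 404.4, 212.8] [ 4.8 28.4]
slice0 0.85 [369.0, 159.8, 391.9, 181.8] [75.8 29.8]
slice0 0.83 [395.4, 238.8, 418.2, 260.3] [-75.4  28.4]
slice0 0.64 [368.3, 177.8, 395.6, 199.7] [38.9 39.8]
mini_jar 0.54 [129.2, 111.0, 482.7, 362.2] [ -3.8 166.8]
```

View pics/t7.png

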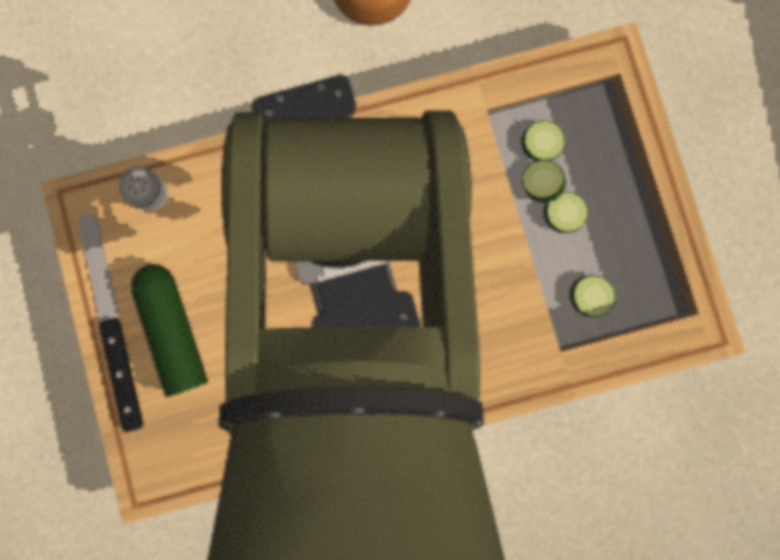

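B is in the pan at (544,180), between two others and possibly tilted. I'll back the arm away and verify the slice and the jar.

Call:
carry_out([
  {"dp":[40,0,-10],"roll":0,"gripper":-0.45},
  {"dp":[80,0,-20],"roll":0,"gripper":-0.45},
  {"dp":[120,-20,-30],"roll":0,"gripper":-0.45},
  {"dp":[150,-40,-30],"roll":0,"gripper":-0.45},
  {"dp":[180,-60,-30],"roll":0,"gripper":-0.45},
  {"dp":[180,-60,-30],"roll":0,"gripper":-0.45},
  {"dp":[180,-60,-30],"roll":0,"gripper":-0.45},
  {"dp":[180,-60,-30],"roll":0,"gripper":-0.45},
  {"dp":[180,-60,-30],"roll":0,"gripper":-0.45},
])

```text
clock: 19.67
eef_pos: [462.9, 196.8, 221.3]
eef_rot: [-3.141, 0.0, 1.847]
wrist_force: [-0.1, -0.7, -0.5]
finger_gap: 25.9
finger_force: 0.0
```

```bash
python3 - <<'E'
from h import *
im=look('top')
for n,z in [('salt_shaker',131),('cucumber_end',87),('knife',73)]:
    for d in models.cut_out('top',n)[:1]: print(n,d['p'],d['box'])
s=viewer.camera('scene')
for d in models.cut_out('scene','slice0'): print('scene',d['p'],d['box'])
a=cv2.resize(im[130:300,340:480,::-1],None,fx=3,fy=3,interpolation=cv2.INTER_CUBIC)
b=cv2.resize(s[:,:,::-1],(380,285))
c=np.zeros((510,800,3),np.uint8); c[:,:420]=a; c[:285,420:]=b; cv2.imwrite('pics/f.png',c)
E
```

```text
tcp [-18.2 423.7] 221.3 yawerr 0.23 t 19.6667
slice0 0.94 [369.4, 178.2, 391.8, 200.9] [38.2 39.7]
slice0 0.86 [383.4, 195.0, 404.3, 215.5] [ 4.6 28.6]
slice0 0.69 [397.1, 238.8, 415.2, 259.5] [-75.2  28.5]
slice0 0.65 [367.5, 162.5, 393.4, 180.4] [75.7 30.2]
mini_jar 0.65 [278.1, 226.9, 306.2, 253.0] [ -7.3 229.1]
salt_shaker 0.77 [171.5, 183.7, 193.6, 202.9]
cucumber_end 0.96 [175.3, 228.0, 212.5, 299.0]
knife 0.43 [149.3, 207.9, 155.7, 215.2]
```

View pics/f.png

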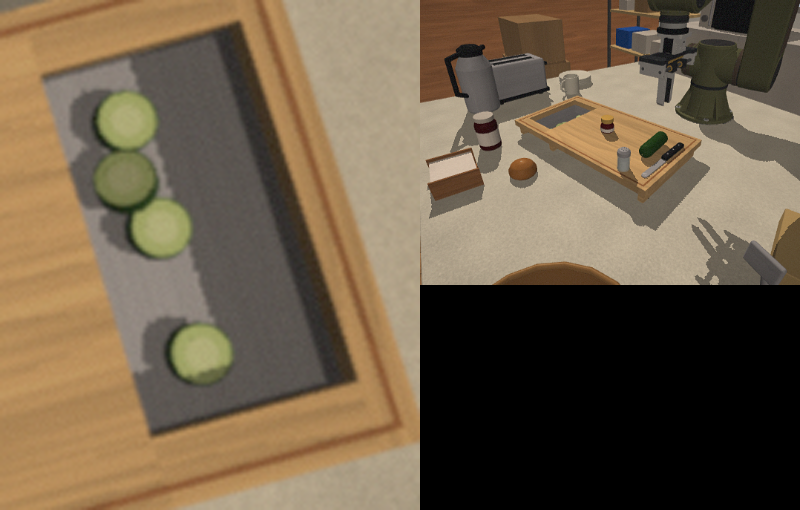

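All four slices are inside the opening's outline on the pan floor. B is tilted against its neighbours but hasn't shifted between pictures. The jar, shaker and cucumber end are unmoved, and the knife is mostly hidden by the arm but looks in place. I'll hand it in.

```bash
python3 -c "
from h import *
print(manip.sign_off())"
```

```text
the job is handed in; nothing more can be done
None
```

I swept all four cucumber slices through the opening into the pan and handed the job in after about 20 s of robot time; the jar, cucumber end, knife and salt shaker looked unmoved in the last pictures, and sign-off returned no verdict.

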